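# Tuck a rain-diverter flashing under the lapped shakes of a roof mock-up and hold it down

## Task

Pick up the aluminium rain-diverter flashing and fit it to the roof mock-up: lay it on the lowest course of shakes with its upstanding leg on the downhill side, and slide its plain edge up under the tails of the lapped course above, centred and square, until it stops against the batten, without lifting those shakes or disturbing the other things on the table. Then press it flat on the lower shakes with a steady push of about a kilogram's weight, and finish while you are still holding it pressed there, ready for a colleague to nail it.

Things in the scene. Friction and masses are not known exactly. Their poses are not given: they have to be found in the camera images.
- flashing: rain-diverter flashing, loose, aluminium, about 170 g: flange 90 (x) x 180 (y) x 3 mm, with an upstanding leg 10 mm thick along one long edge, its top 30 mm above the flange's underside; starts flat on the table, leg up. Origin on the underside below the middle of the leg; x runs to the plain edge (85 mm away), y along the leg, z up. Grip it from above across the leg
- plain_edge (a point): the middle of the flashing's plain edge, on its underside, 85 mm along x from the flashing's origin
- lower_course: lowest course of the roof mock-up's cedar shakes, fixed, 230 mm wide, rising away from the robot at 12 degrees. Origin on its top face, mid-width, below the tails (lower edges) of the lapped course; x up the slope, y along the tails, z square to the face. Face flat from x = -100 to +34 mm, where a batten stops what is slid in. From x = 0 up, lapped shakes 9 mm thick cover it, 7 mm above it
- roof: the whole mock-up, 250 mm wide, 300 mm deep, about 200 mm tall, fixed to the table; origin at table level, 50 mm in front of (downhill of) the tails, mid-width; x ahead, z up. With the flashing fully home its leg is 51 mm downhill of the tails
- shake_right (a joint): lift of the right shake of the lapped course (76 mm wide, its tail 100 mm from its bend; seen from the robot), in rad: 0 lying down, 0.05 = tail raised 5 mm; a springy bend, about 2 N at the tail starts to lift it and 2 N more raises it 5 mm
- shake_middle (a joint): lift of the middle shake of the lapped course (76 mm wide, its tail 100 mm from its bend; seen from the robot), in rad: 0 lying down, 0.05 = tail raised 5 mm; a springy bend, about 2 N at the tail starts to lift it and 2 N more raises it 5 mm
- shake_left (a joint): lift of the left shake of the lapped course (76 mm wide, its tail 100 mm from its bend; seen from the robot), in rad: 0 lying down, 0.05 = tail raised 5 mm; a springy bend, about 2 N at the tail starts to lift it and 2 N more raises it 5 mm
- hammer: claw hammer, 280 mm long, lying along its x axis; origin at the underside of its middle. Bystander: leave it alone
- nail_tub: white plastic tub of nails, 66 mm across, 50 mm tall; origin at the centre of its underside. Bystander
- tape_measure: yellow tape measure 70 x 34 x 62 mm; origin at the centre of its underside. Bystander
- foam_block: light blue foam building block 60 x 160 x 90 mm (tall); origin at the centre of its underside. Bystander
- foam_terrace: light blue stepped foam building 120 x 60 mm, 110 mm tall; origin at the centre of its underside. Bystander
- tower_model: round wooden tower model, 80 mm across, 135 mm tall; origin at the centre of its underside. Bystander
- shake_bundle: strapped bundle of three spare cedar shakes, 80 x 157 x 27 mm; lies 110 mm or more beyond the flashing's leg, off its plain edge; origin at the centre of its underside. Bystander
Not all that is in view belongs to the job. Several things have the shape of the flashing; the one meant has the colours described above.

How it is judged:
By the outcome, as a careful person would: the job done as asked, in the order asked, and still so for the second after the job is handed in, while the arm keeps its last pose, push and grip.
It also fails if it takes over 43 s, if anything falls off the work surface, if the arm or the gripper's body presses on something with over 40 N, if the wrist force passes 120 N, or if a joint passes its speed limit or range.

## Robot

A 6-joint arm with a two-finger parallel gripper is mounted at the origin on the work surface. World frame = base frame: x ahead of the robot, y to its left, z up, the work surface at z = 0. Lengths are in m, angles in degrees, forces in N, time in s.
With the tool pointing down it reaches from about 0.375 to 0.75 m from the base axis. Payload 9 kg.
Tool frame: the origin (TCP) lies where the fingers leave the gripper's body, on its centre line; the fingertips stand 73 mm ahead of it and the grasp point (between the pads) lies 54 mm ahead of it (robot.tip_reach is the distance from the TCP to the fingertips, in m); z points along the fingers, y is the direction in which the jaws open and shut (so a half turn about z gives the same grasp; the last joint's range is limited). The gripper opens to 85 mm and grips with 20 to 120 N. Pads are 22 mm wide; open, the fingers measure 114 mm over their backs; the gripper's body (76 mm by 85 mm) begins 54 mm behind the grasp point. The pads swing forward as they close: fully open they stand 13 mm farther back than shut.
Start: joints at [52.443, 5.964, 5.575, 89.605, 0, 77.527], TCP at [0.254, 0.543, 0.304] pointing down, gripper open.
Joint ranges: [-171.21, 171.21], [-48.23, 106.86], [-62.78, 66.21], [-105.2, 120.99], [-86.42, 89.51], [-180, 180]. Speed limits (degrees/s): [127.2, 127.2, 147.25, 180, 180, 180].

## Interface

Orientations are given as [roll, pitch, yaw] about the fixed x, y, z axes, in that order (R = Rz(yaw) Ry(pitch) Rx(roll)).
In Python, from plant import robot gives the robot as it stands. Calls block until the motion is done:
- robot.move_pose(position, orientation): joint-space move of the TCP to a pose.
- robot.line_to(position, vel=0.15, rotation=None, guard=None): straight line of the TCP; rotation=None keeps the orientation; vel is the mean speed in m/s. With guard (N) it stops when the force on the tool has changed by that much, and returns True; else False.
- robot.goto_joints(angles): joint-space move.
- robot.set_gripper(opening): finger opening in m; the grip force is fixed at half the most; returns when the fingers have stopped.
- robot.pause(seconds).
- robot.ik(position, orientation): joint angles nearest the present ones, or None.
- robot.observe(): the state.
- robot.grab_frame(name): name is "side" or "top"; returns the picture (384x512x3 uint8, blue, green, red); there is no depth.
- robot.get_calibration(name): a dict with "vertical_fov" (degrees; the focal length in pixels is half the picture's height over the tangent of half this angle, whatever the lens; pixels are square), "cx", "cy" (the principal point, pixels), "rvec" (rotation vector, rad) and "tvec" (3), from world to camera coordinates, as OpenCV has them. Camera axes: x right, y down, z forward; pixel columns grow to the right and rows downward; lengths in m; the calibration is good to about 2 mm. A picture is of the moment at which its call begins. get_calibration takes no time and is no camera call.
A pose or a line that the arm cannot do raises robot.IKError and nothing moves.
- robot.job_done(): hands the job in, once; it reports no verdict.
The state is a dict: "time": time; "q": joint angles; "qvel": joint speeds; "joint_torque": joint torques, N m; "tool_pos": TCP position; "tcp_rot": TCP orientation; "ft_force": force on the tool from outside, world axes, zero at the start; "torque": the same for the moment, N m; "gripper_width": finger opening in m.
Only numpy, scipy, OpenCV 4.12 (cv2) and the standard library are available. Lean on these libraries where they do the work, as an engineer would, in place of code of your own. Each camera call takes 0.05 s, during which the arm holds its last target. There are 200 camera calls.

## Working session

There is one attempt and no reset: what is moved stays moved. The work goes in short steps, each a Python script; the robot and the scene stay as the last script left them, time stands still between calls to the robot, and variables do not carry over. Pictures are saved under pics/ and viewed, about 8 in all and at most 12, crops included, and the job is handed in when it is done.

```bash
ls; mkdir -p pics; python3 - <<'E'
from plant import robot
import cv2,numpy as np
for n in("side","top"):
    cv2.imwrite(f"pics/{n}0.png",robot.grab_frame(n)); c=robot.get_calibration(n); print(n,c)
    R=cv2.Rodrigues(np.array(c['rvec'],float))[0]; print(-R.T@np.array(c['tvec']).ravel())
print(robot.observe(), robot.tip_reach)
E
```

```text
pics
side {'vertical_fov': 55.622201576492316, 'cx': 256.052243444309, 'cy': 188.37423422297417, 'rvec': array([ 2.15971508, -0.89833843,  0.38862312]), 'tvec': array([-0.47810462,  0.28194713,  1.05504831])}
[-0.07579575 -0.76186527  0.91379508]
top {'vertical_fov': 48.23994340767197, 'cx': 244.7750821862334, 'cy': 192.8747235092659, 'rvec': array([ 2.17878281, -2.21990509,  0.03382125]), 'tvec': array([-0.0899413 ,  0.54044441,  1.65701067])}
[ 0.47650286 -0.11027437  1.67530253]
{'time': 0.1, 'q': array([5.24434153e+01, 5.99824806e+00, 5.53258031e+00, 8.96046612e+01,
       3.10262928e-04, 7.75267006e+01]), 'qvel': array([-0.02185672, -0.07010641,  0.11166368,  0.0190766 , -0.10454398,
       -0.128126  ]), 'joint_torque': array([ 6.54042044e-03, -5.58203745e+01,  5.04721177e+01,  1.27806509e-02,
       -2.49937793e-04,  5.02305977e-05]), 'tool_pos': array([0.25422222, 0.54325203, 0.30317908]), 'tcp_rot': array([-1.79931398e+02, -1.54929146e-02,  1.54916705e+02]), 'ft_force': array([-0.83570772,  0.45700019, -0.14542993]), 'torque': array([-0.04092115,  0.00776649,  0.04279412]), 'gripper_width': 0.08565013818078167} 0.0726
```

View pics/top0.png

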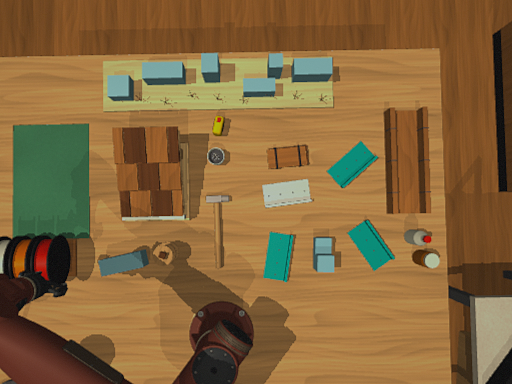

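View pics/side0.png

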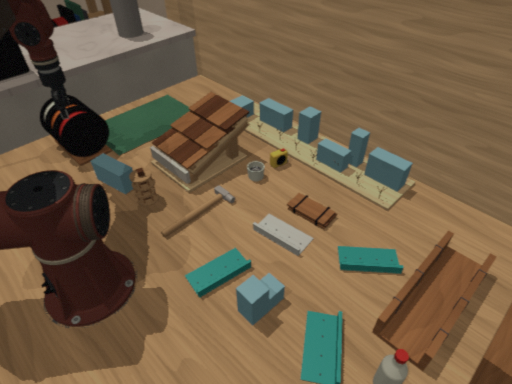

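```bash
cat > h.py <<'E'
import cv2,numpy as np
from plant import robot
def cam(n):
    c=robot.get_calibration(n); R=cv2.Rodrigues(np.array(c['rvec'],float))[0]; t=np.array(c['tvec'],float).ravel()
    f=192/np.tan(np.radians(c['vertical_fov'])/2); return R,t,f,c['cx'],c['cy']
def ray(n,uv):
    R,t,f,cx,cy=cam(n); d=R.T@np.array([(uv[0]-cx)/f,(uv[1]-cy)/f,1.]); return -R.T@t,d
def onz(n,uv,z):
    o,d=ray(n,uv); return o+d*(z-o[2])/d[2]
def proj(n,p):
    R,t,f,cx,cy=cam(n); q=R@np.array(p,float)+t; return np.array([f*q[0]/q[2]+cx,f*q[1]/q[2]+cy])
def tri(a,b):  # pixel in top a, side b
    o1,d1=ray('top',a);o2,d2=ray('side',b)
    s=np.linalg.lstsq(np.c_[d1,-d2],o2-o1,rcond=None)[0]; p,q=o1+d1*s[0],o2+d2*s[1]
    return (p+q)/2,np.linalg.norm(p-q)
E
python3 - <<'E'
import cv2,numpy as np
t=cv2.imread("pics/top0.png");s=cv2.imread("pics/side0.png")
def crop(i,x,y,w,h,k,name=None):
    return cv2.resize(i[y:y+h,x:x+w],None,fx=k,fy=k,interpolation=cv2.INTER_CUBIC)
a=crop(t,105,120,100,75*4//3,4); b=crop(t,255,135,100,75,4)
c=crop(s,145,85,110,110,4)[:400,:400]; d=crop(s,240,180,100,75,4)
cv2.imwrite("pics/crops.png",np.vstack([np.hstack([a[:,:400],c]),])); 
cv2.imwrite("pics/crops2.png",np.hstack([b,d]))
E
```

```text
(no output)
```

View pics/crops.png

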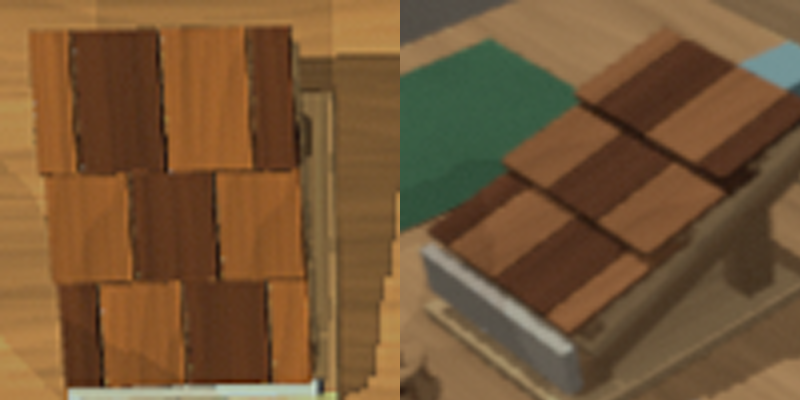

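View pics/crops2.png

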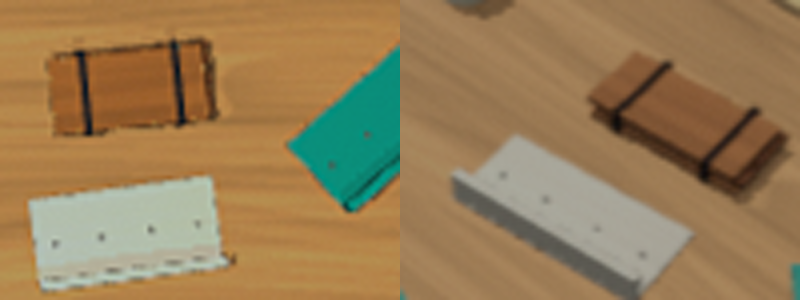

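```bash
python3 - <<'E'
from h import *
np.set_printoptions(precision=4,suppress=True)
for n,a,b in [("frontL",(121.25,217),(151.25,145)),("frontR",(183.75,216.25),(187.5,168.25)),("tailL",(118,190.5),(171.25,127)),("tailR",(180.75,189.25),(205,148.25)),("peL",(262.5,185),(268.75,213.75)),("peR",(308,179.25),(313.25,238.75))]:
    print(n,*tri(a,b))
t=robot.grab_frame('top'); s=cv2.cvtColor(t,cv2.COLOR_BGR2HSV)
m=((s[...,1]<60)&(s[...,2]>130)).astype(np.uint8); k=np.zeros_like(m); k[170:215,255:320]=1; m*=k
c=max(cv2.findContours(m,0,2)[0],key=cv2.contourArea); print(cv2.contourArea(c)); 
r=cv2.minAreaRect(c); b=cv2.boxPoints(r); print(b)
for z in(.003,.03):
  for p in b: print(z,onz('top',p,z))
# edge line fit for plain edge: topmost mask pixel per column
for cols in [(268,304)]:
  x=np.arange(*cols); y=np.array([np.where(m[:,i])[0].min() for i in x]); print(np.polyfit(x,y,1))
s_=cv2.cvtColor(robot.grab_frame('side'),cv2.COLOR_BGR2HSV)
print(s_[225,275],s[190,285])
E
```

```text
frontL [0.4554 0.3585 0.0873] 0.0009708358468333755
frontR [0.4551 0.1234 0.1041] 0.0035350986014098086
tailL [0.5537 0.3571 0.1252] 0.005074652961933177
tailR [0.5495 0.1301 0.1389] 0.004337131230520393
peL [ 0.5684 -0.1698  0.0029] 3.1448668947324815e-05
peR [ 0.588  -0.3483  0.0026] 0.0014296423820028073
997.0
[[261.6775 184.6349]
 [308.0426 178.3124]
 [311.1582 201.1602]
 [264.7931 207.4827]]
0.003 [ 0.5699 -0.1666  0.003 ]
0.003 [ 0.5911 -0.348   0.003 ]
0.003 [ 0.5018 -0.358   0.003 ]
0.003 [ 0.4805 -0.1769  0.003 ]
0.03 [ 0.5684 -0.1657  0.03  ]
0.03 [ 0.5893 -0.3441  0.03  ]
0.03 [ 0.5014 -0.354   0.03  ]
0.03 [ 0.4804 -0.1758  0.03  ]
[ -0.1355 220.5524]
[ 26  21 168] [ 52  24 190]
```

```bash
python3 - <<'E'
from h import *
np.set_printoptions(precision=4,suppress=True)
t=np.mean([robot.grab_frame('top').astype(float) for _ in range(1)],0)
hsv=cv2.cvtColor(t.astype(np.uint8),cv2.COLOR_BGR2HSV).astype(float)
S=hsv[...,1]
def fit(fn,rng):
    x=np.array(list(rng),float); y=np.array([fn(int(i)) for i in x]); p=np.polyfit(x,y,1)
    for _ in range(3):
        r=y-np.polyval(p,x); k=abs(r)<1.5*max(np.std(r),.2); p=np.polyfit(x[k],y[k],1)
    return p,np.std((y-np.polyval(p,x))[k])
# front: max drop of saturation rows 212..222
def fr(c):
    g=S[211:223,c]; d=-(np.diff(g)).clip(max=0); return (d*(np.arange(len(d))+211.5)).sum()/d.sum()
pf,e=fit(fr,range(126,180)); print('front',pf,e)
V=hsv[...,2]
def tl(c):
    g=V[186:194,c]; w=(g.max()-g)**3; 
    return (w*(np.arange(len(g))+186)).sum()/w.sum()
pt,e2=fit(tl,range(122,178)); print('tail',pt,e2)
for p,z,x0,x1 in((pf,.0957,121.25,183.75),(pt,.130,118,180.75)):
    a=onz('top',(x0,np.polyval(p,x0)),z);b=onz('top',(x1,np.polyval(p,x1)),z)
    print(a,b,(a+b)/2,np.degrees(np.arctan2(b[0]-a[0],a[1]-b[1])))
# brown vs table side edges: print rows for left/right
for r in(165,175,185,200,210): print(r,V[r,110:126].astype(int),V[r,174:192].astype(int))
from scipy.spatial.transform import Rotation as Ro
G=Ro.from_euler('xyz',[180,0,90],degrees=True)
def tool(yaw,pitch): return (Ro.from_euler('xyz',[0,pitch,yaw],degrees=True)*G).as_euler('xyz',degrees=True)
o=np.array([.4935,-.2685,0]); print(tool(6.4,0),robot.ik(o+[0,0,.079],tool(6.4,0)),robot.ik(o+[0,0,.25],tool(6.4,0)))
n=np.array([-np.sin(np.radians(12)),0,np.cos(np.radians(12))])
for x in(-.095,-.051):
    p=np.array([.5548,.2425,.1165])+x*np.array([n[2],0,-n[0]])
    for h in(.079,.2): print(x,tool(0,-12),robot.ik(p+h*n,tool(0,-12)))
E
```

```text
front [ -0.0132 217.765 ] 0.1351292191922837
tail [ -0.0148 193.1756] 1.005843972494786
[0.4581 0.3563 0.0957] [0.4569 0.1257 0.0957] [0.4575 0.241  0.0957] -0.30503255032385623
[0.548  0.3572 0.13  ] [0.5471 0.1302 0.13  ] [0.5476 0.2437 0.13  ] -0.23247234226985192
165 [169 179 182 182 184 188 162 155 152 145 141 139 146 148 146 141] [153 156 154 147 143 125 113 101 116 127 129 122 118 154 116 110 116 117]
175 [165 164 164 165 164 169 145 144 143 140 144 145 140 146 151 144] [134 140 143 142 142 162 100  87  97 121 132 124 118 149 132 109 117 120]
185 [156 157 157 157 156 156 157 148 139 143 144 146 143 144 147 139] [140 142 148 145 146 149 126  79 110 113 127 127 120 148 157 106 111 122]
200 [163 164 162 161 162 163 164 164 167 167 110  89  94 102 103  94] [156 156 148 146 152 155 156 169 103  93 116 126 126 143 157  97 113 129]
210 [180 174 172 174 173 174 174 175 174 179 140  94  85  90  90  89] [150 146 148 151 155 159 156 156 112  87 111 127 126 152 166 100 112 127]
[180.    0.   96.4] [-41.8866   4.4025 -19.7814  65.8162   0.      41.7134] [-41.8866  -0.9398  -7.1123  83.8274   0.      41.7134]
-0.095 [168.   0.  90.] [ 15.2256 -22.3529 -34.6215  66.141   -3.13   104.9079]
-0.095 [168.   0.  90.] [ 16.1184 -26.8326 -25.6523  79.6391  -3.309  105.784 ]
-0.051 [168.   0.  90.] [ 13.8968 -15.3324 -28.0425  65.6314  -2.8622 103.6045]
-0.051 [168.   0.  90.] [ 14.6456 -19.9216 -19.4723  78.8285  -3.0133 104.3388]
```

```bash
python3 - <<'E'
from h import *
np.set_printoptions(precision=4,suppress=True)
H=cv2.cvtColor(robot.grab_frame('top'),cv2.COLOR_BGR2LAB).astype(float); H=cv2.GaussianBlur(H,(1,5),0)
for r in list(range(168,187,4))+list(range(196,215,3)):
    z=.1165+ (.016 if r<188 else 0)
    for _ in range(4):
        x=onz('top',(150,r),z)[0]; z=.1165+(.016 if r<188 else 0)+(x-.5548)*np.tan(np.radians(12))
    def edge(a,b):
        g=np.abs(np.diff(H[r,a:b],axis=0)).sum(1); k=g.argmax(); k0=max(k-1,0); w=g[k0:k+2]; return a+.5+(w*np.arange(k0,k0+len(w))).sum()/w.sum()
    L,R=edge(111,125),edge(176,186); a,b=onz('top',(L,r),z),onz('top',(R,r),z); print(r,L,R,a[:2],b[:2],z,'c',(a[1]+b[1])/2,'w',a[1]-b[1])
E
```

```text
168 115.78856825749168 179.48884758364312 [0.6313 0.359 ] [0.6269 0.1308] 0.14824961640679088 c 0.24491409324423757 w 0.22816561959949047
172 116.26970443349754 179.49870466321244 [0.6171 0.3583] [0.6128 0.1315] 0.14525848183372872 c 0.2448738380994006 w 0.22684052839739233
176 116.37977369165488 179.52387096774194 [0.603  0.3589] [0.5987 0.132 ] 0.14225770029252005 c 0.24547335121008407 w 0.226900872354737
180 116.7524115755627 179.63382157123834 [0.5888 0.3586] [0.5845 0.1323] 0.1392472252251774 c 0.24544938744546635 w 0.22632027560304857
184 116.875 180.44757389849414 [0.5746 0.3592] [0.5703 0.13  ] 0.13622700972847707 c 0.24460921422748266 w 0.22917474503003377
196 119.28287002253944 181.54698874917273 [0.5321 0.3583] [0.5278 0.1305] 0.11122287237450196 c 0.24440364743060478 w 0.22785433715685008
199 119.62606232294618 181.50424499696786 [0.5212 0.3579] [0.5169 0.1311] 0.10890553173013161 c 0.2444919496979958 w 0.22671745105109103
202 119.80374064837905 181.56796727501575 [0.5102 0.358 ] [0.506  0.1314] 0.10658252665674543 c 0.24468927161381726 w 0.22657574283214466
205 119.86739130434782 181.65833333333333 [0.4992 0.3585] [0.495  0.1316] 0.1042538363613665 c 0.24504780814586374 w 0.22695067663814628
208 120.2358604091456 181.79874651810584 [0.4882 0.3579] [0.484  0.1316] 0.10191943994714124 c 0.24475427723472531 w 0.22638835649124298
211 120.41558038485412 181.9094616639478 [0.4772 0.3581] [0.473  0.1317] 0.09957931641407396 c 0.24486246575989976 w 0.2264110602342218
214 120.82313575525812 182.49470198675496 [0.4661 0.3573] [0.4619 0.13  ] 0.09723344465975836 c 0.24367680080303084 w 0.2273406596631674
```

```bash
cat >> h.py <<'E'
from scipy.spatial.transform import Rotation as Ro
G=Ro.from_euler('xyz',[180,0,90],degrees=True)
def obj(yaw,pitch): return Ro.from_euler('xyz',[0,pitch,yaw],degrees=True)
def tool(yaw,pitch): return (obj(yaw,pitch)*G).as_euler('xyz',degrees=True)
np.set_printoptions(precision=4,suppress=True)
def st():
    o=robot.observe(); print('t',round(o['time'],2),'pos',o['tool_pos'],'rot',o['tcp_rot'],'F',o['ft_force'],'T',o['torque'],'w',round(o['gripper_width'],4)); return o
E
python3 - <<'E'
from h import *
o=np.array([.4925,-.267,0.]); r=tool(6.6,0)
robot.move_pose(o+[0,0,.2],r); st()
robot.line_to(o+[0,0,.079],guard=8); st()
robot.set_gripper(0.0); st()
robot.line_to(o+[0,0,.20]); st()
cv2.imwrite('pics/grip_t.png',robot.grab_frame('top'));cv2.imwrite('pics/grip_s.png',robot.grab_frame('side'))
a=cv2.imread('pics/grip_t.png')[130:280,215:365];b=cv2.imread('pics/grip_s.png')[130:280,210:360]
cv2.imwrite('pics/grip.png',cv2.resize(np.hstack([a,b]),None,fx=2.6,fy=2.6,interpolation=2))
E
```

```text
t 3.28 pos [ 0.4929 -0.2664  0.2001] rot [179.9907   0.0033  96.6631] F [ 0.6445 -0.199  -0.2186] T [ 0.0083 -0.003   0.0268] w 0.0854
t 4.24 pos [ 0.493  -0.2674  0.08  ] rot [179.9423   0.0651  96.6038] F [ 0.1916 -0.6024  0.2523] T [ 0.0014 -0.0098 -0.0085] w 0.0856
t 4.92 pos [ 0.4928 -0.2672  0.0794] rot [179.9694   0.0301  96.5999] F [-0.2721  0.9234  3.3754] T [ 0.0697 -0.0132  0.0243] w 0.009
t 5.88 pos [ 0.492  -0.2666  0.1987] rot [-179.9273   -0.0826   96.5966] F [ 0.6222 -0.7984 -2.4709] T [-0.0415  0.0379 -0.0571] w 0.0091
```

View pics/grip.png

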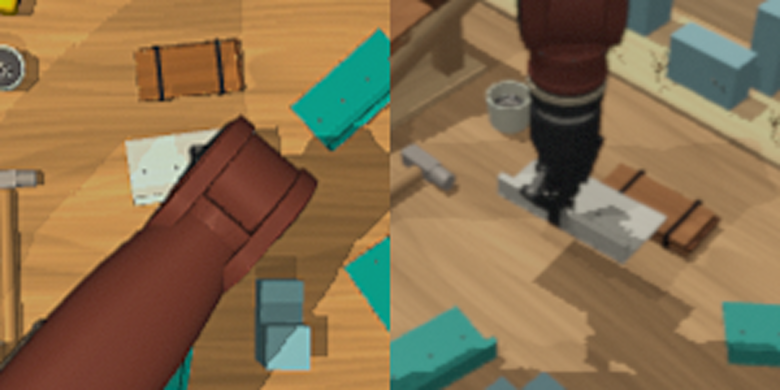

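```bash
python3 - <<'E'
from h import *
o=np.array([.492,-.2666,.1987-.079]); R=obj(6.6,0)
for n,l,uv in [('top',(.085,.09,.003),(263.1,184.6)),('side',(.085,-.09,.003),(315.8,212.7)),('side',(-.005,-.09,0),(301.5,230.8)),('side',(-.005,.09,.03),(252.3,196.2))]:
    p=o+R.apply(l); m=onz(n,uv,p[2]); print(n,l,proj(n,p),uv,'err in flashing frame mm',R.inv().apply(m-p)*1000)
E
```

```text
top (0.085, 0.09, 0.003) [263.0099 183.808 ] (263.1, 184.6) err in flashing frame mm [-2.8926  0.0645  0.    ]
side (0.085, -0.09, 0.003) [316.1263 212.7409] (315.8, 212.7) err in flashing frame mm [-0.4572  0.8621  0.    ]
side (-0.005, -0.09, 0) [299.5307 231.2751] (301.5, 230.8) err in flashing frame mm [ 4.9943 -3.4605  0.    ]
side (-0.005, 0.09, 0.03) [250.6719 197.1198] (252.3, 196.2) err in flashing frame mm [ 6.2256 -1.3529 -0.    ]
```

```bash
cat >> h.py <<'E'
c,s=np.cos(np.radians(12)),np.sin(np.radians(12))
U=np.array([c,0,s]);N=np.array([-s,0,c]);C0=np.array([.5548,.2448,.1165]);RT=tool(0,-12)
def tcp(x,h,dy=0): return C0+x*U+(h+.079)*N+[0,dy,0]
def face(p): # TCP-> (x,dy,h)
    d=np.array(p)-C0; return np.array([d@U,d[1],d@N-.079])
E
python3 - <<'E'
from h import *
robot.move_pose([.46,.0,.30],tool(3,-5)); st()
robot.move_pose(tcp(-.096,.06),RT); st()
robot.line_to(tcp(-.096,.015),vel=.1); b=st()
print(robot.line_to(tcp(-.096,-.012),vel=.02,guard=4)); o=st(); print(face(o['tool_pos']))
cv2.imwrite('pics/pl_t.png',robot.grab_frame('top'));cv2.imwrite('pics/pl_s.png',robot.grab_frame('side'))
a=cv2.imread('pics/pl_t.png')[120:240,95:215];b=cv2.imread('pics/pl_s.png')[80:200,125:245]
cv2.imwrite('pics/pl.png',cv2.resize(np.hstack([a,b]),None,fx=3.3,fy=3.3,interpolation=2))
E
```

```text
t 7.09 pos [ 0.4602 -0.0007  0.2994] rot [175.0426   0.0092  92.9742] F [-0.0194 -0.206  -1.8746] T [-0.0422  0.1401 -0.0512] w 0.0087
t 8.09 pos [0.4327 0.2438 0.2326] rot [168.0094   0.0355  89.9432] F [ 0.9693 -0.743  -2.2509] T [-0.0439  0.3178  0.0024] w 0.0091
t 8.69 pos [0.4416 0.2445 0.1887] rot [167.9987   0.0008  89.9631] F [ 0.4068  1.3267 -2.1617] T [-0.0165  0.3203  0.0186] w 0.0086
True
t 9.27 pos [0.4427 0.2449 0.1825] rot [167.9885   0.0016  90.012 ] F [-1.8931 -0.8571  6.2078] T [-0.0903  0.3672 -0.0151] w 0.0093
[-0.0959  0.0001  0.0089]
```

View pics/pl.png

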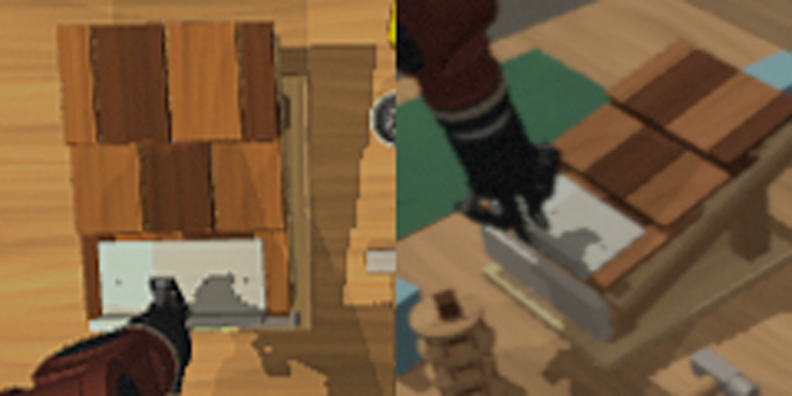

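```bash
python3 - <<'E'
from h import *
im=cv2.imread('pics/pl_t.png'); H=cv2.GaussianBlur(cv2.cvtColor(im,cv2.COLOR_BGR2LAB).astype(float),(1,3),0)
def edge(r,a,b):
    g=np.abs(np.diff(H[r,a:b],axis=0)).sum(1); k=g.argmax(); k0=max(k-1,0); w=g[k0:k+2]; return a+.5+(w*np.arange(k0,k0+len(w))).sum()/w.sum()
for r in range(194,214,2):
    e=[edge(r,*q) for q in((112,122),(122,129),(170,178),(179,187))]; print(r,np.round(e,2),'roof c',(e[0]+e[3])/2,'fl c',(e[1]+e[2])/2)
V=im.sum(2).astype(float)
x=np.arange(128,172); y=[]
for i in x:
    d=np.diff(V[186:200,i]); k=d.argmax(); w=d[max(k-1,0):k+2].clip(0); y.append(186.5+(w*np.arange(max(k-1,0),max(k-1,0)+len(w))).sum()/w.sum())
p=np.polyfit(x,y,1); print('plain edge',p,np.std(y-np.polyval(p,x)))
# residual tail row at side strips & shade rows
print(V[186:200,122].astype(int),V[186:200,178].astype(int),V[186:200,150].astype(int))
E
```

```text
194 [119.25 124.21 173.92 181.77] roof c 150.51099893293934 fl c 149.06839687961596
196 [119.31 124.37 174.17 181.56] roof c 150.43187359166635 fl c 149.27167521675216
198 [119.55 124.56 174.27 181.51] roof c 150.53072082379862 fl c 149.4129870294371
200 [119.82 124.46 174.3  181.52] roof c 150.67259468057733 fl c 149.38260755665107
202 [119.79 124.57 174.5  181.61] roof c 150.69651398959797 fl c 149.53182998819364
204 [119.83 124.69 174.66 181.81] roof c 150.8161204178627 fl c 149.67254793588708
206 [120.   124.86 174.73 181.66] roof c 150.83135196704316 fl c 149.79065300896286
208 [120.08 125.09 174.85 181.82] roof c 150.95034176349964 fl c 149.96948764049668
210 [120.12 125.26 174.86 181.88] roof c 150.99900805326251 fl c 150.0614612211041
212 [120.25 125.42 174.83 183.34] roof c 151.79560217405714 fl c 150.12454187199268
plain edge [ -0.0162 194.9179] 0.10133569431047144
[281 286 289 292 281 230 191 202 201 199 200 200 197 200] [288 286 295 239 265 301 288 271 259 260 256 262 261 266] [156 159 157 154 177 200 265 475 545 534 528 528 527 522]
```

```bash
cat >> h.py <<'E'
def fc(o): F=np.array(o['ft_force']); return np.array([F@U,F[1],F@N])
def rep(tag=''):
    o=robot.observe(); print(tag,'t',round(o['time'],2),'face mm',face(o['tool_pos'])*1e3,'F(u,y,n)',fc(o),'T',o['torque']); return o
E
python3 - <<'E'
from h import *
robot.line_to(tcp(-.096,.012),vel=.05); 
robot.line_to(tcp(-.094,.012,-.004),vel=.05); rep('free')
print(robot.line_to(tcp(-.094,.003,-.004),vel=.015,guard=4)); o=rep('touch'); robot.pause(.2); o=rep('touch+.2')
h=face(o['tool_pos'])[2]
for k in range(2):
    h-=.0004; robot.line_to(tcp(-.094,h,-.004),vel=.01); robot.pause(.15); rep('press h=%.4f'%h)
E
```

```text
free t 9.87 face mm [-94.0011  -4.2904  11.7632] F(u,y,n) [-0.6793 -0.2894 -2.4607] T [-0.0041  0.3332 -0.0118]
True
touch t 10.22 face mm [-93.9531  -3.9651   8.897 ] F(u,y,n) [-0.777  -0.857   5.1804] T [-0.0464  0.2692 -0.0133]
touch+.2 t 10.43 face mm [-93.9558  -3.9637   8.8912] F(u,y,n) [-1.2946 -0.4787  5.1309] T [-0.0639  0.334  -0.0152]
press h=0.0085 t 10.82 face mm [-93.7389  -3.8959   8.8989] F(u,y,n) [-1.7809 -0.4897  5.5592] T [-0.0949  0.4626 -0.0477]
press h=0.0081 t 11.22 face mm [-93.7473  -3.9175   8.8737] F(u,y,n) [-3.7491 -0.9474 10.7728] T [-0.1968  0.9654 -0.0346]
```

```bash
python3 - <<'E'
from h import *
h=.0087
robot.line_to(tcp(-.094,h,-.004),vel=.01); rep('a')
for x in(-.088,-.082,-.076,-.068,-.060):
    g=robot.line_to(tcp(x,h,-.004),vel=.03,guard=10); o=rep(f'x={x} {g}')
    f=fc(o)[2]
    if g: break
    if f>8: h+=.0003
    if f<1.5: h-=.0003
print(h)
cv2.imwrite('pics/sl_t.png',robot.grab_frame('top'));cv2.imwrite('pics/sl_s.png',robot.grab_frame('side'))
a=cv2.imread('pics/sl_t.png')[120:240,95:215];b=cv2.imread('pics/sl_s.png')[80:200,125:245]
cv2.imwrite('pics/sl.png',cv2.resize(np.hstack([a,b]),None,fx=3.3,fy=3.3,interpolation=2))
E
```

```text
a t 11.47 face mm [-93.7964  -3.8945   8.91  ] F(u,y,n) [-0.9782 -0.298   5.0047] T [ 0.0086  0.3091 -0.016 ]
x=-0.088 True t 11.68 face mm [-91.4855  -3.8582   8.9096] F(u,y,n) [ 3.0482 -0.1341  2.6135] T [ 0.0087 -0.5344  0.005 ]
0.0087
```

View pics/sl.png

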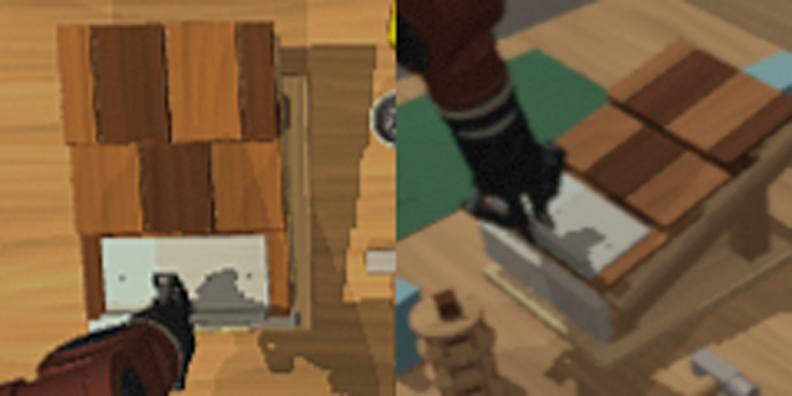

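```bash
python3 - <<'E'
from h import *
h=.0088
rep('0')
for x in(-.089,-.086,-.083,-.080,-.076,-.072):
    g=robot.line_to(tcp(x,h,-.004),vel=.02,guard=12); o=rep(f'x={x} h={h:.4f} {g}')
    f=fc(o)[2]
    if g: robot.pause(.15); rep('after'); break
    if f>8: h+=.0003
    if f<1.5: h-=.0003
E
```

```text
0 t 11.78 face mm [-91.7711  -3.8593   8.8939] F(u,y,n) [ 2.146  -0.1693  3.443 ] T [-0.0008 -0.4791  0.0052]
x=-0.089 h=0.0088 True t 11.99 face mm [-90.6218  -3.8944   8.9534] F(u,y,n) [ 0.6684 -1.1481  3.3494] T [ 0.0084 -0.2696 -0.0027]
after t 12.14 face mm [-90.6797  -3.8906   8.9289] F(u,y,n) [ 0.6224 -0.278   2.869 ] T [-0.0264 -0.3548  0.0373]
```

```bash
python3 - <<'E'
from h import *
h=.0088
for x in np.arange(-.088,-.0655,.0025):
    g=robot.line_to(tcp(x,h,-.004),vel=.015,guard=20); robot.pause(.05); o=rep(f'x={x:.4f} h={h:.4f} {g}')
    f=fc(o)
    if abs(f[0])>8 or f[2]>12 or f[2]<-4: break
    if f[2]>7: h+=.0002
    if f[2]<1.5: h-=.0002
E
```

```text
x=-0.0880 h=0.0088 False t 12.53 face mm [-88.9676  -3.8821   8.8776] F(u,y,n) [-5.7843 -0.1427  8.5396] T [-0.0597  1.0042 -0.0113]
x=-0.0855 h=0.0090 False t 12.89 face mm [-86.317   -3.8829   8.902 ] F(u,y,n) [-3.9583 -0.0518  5.4749] T [0.0559 0.6262 0.0081]
x=-0.0830 h=0.0090 False t 13.26 face mm [-83.8679  -3.8764   8.897 ] F(u,y,n) [-4.3174 -0.1846  6.6787] T [0.052  0.6686 0.002 ]
x=-0.0805 h=0.0090 False t 13.62 face mm [-81.3664  -3.8641   8.9185] F(u,y,n) [-4.6666  0.3539  7.3608] T [0.1273 0.6622 0.105 ]
x=-0.0780 h=0.0092 False t 13.99 face mm [-78.8012  -3.8995   8.977 ] F(u,y,n) [-4.1285  0.1     5.9091] T [0.1094 0.6382 0.0736]
x=-0.0755 h=0.0092 False t 14.36 face mm [-76.1691  -3.922    8.9582] F(u,y,n) [-3.4475  1.0352  6.4006] T [0.1297 0.6143 0.0386]
x=-0.0730 h=0.0092 False t 14.72 face mm [-73.471   -3.9644   8.9835] F(u,y,n) [-4.8786  1.1721  4.4165] T [0.1297 0.7362 0.085 ]
x=-0.0705 h=0.0092 False t 15.09 face mm [-70.5712  -4.0333   9.0669] F(u,y,n) [-2.293   0.4299  3.8151] T [0.1228 0.3626 0.0718]
x=-0.0680 h=0.0092 False t 15.46 face mm [-67.8444  -4.0341   9.1462] F(u,y,n) [-1.6582 -0.3729  0.7542] T [0.1212 0.2413 0.0267]
```

```bash
python3 - <<'E'
from h import *
h=.0089
for x in np.arange(-.066,-.044,.002):
    g=robot.line_to(tcp(x,h,-.004),vel=.015,guard=20); robot.pause(.05); o=rep(f'x={x:.4f} h={h:.4f} {g}')
    f=fc(o)
    if f[0]<-9 or f[2]>12 or f[2]<-4: break
    if f[2]>7: h+=.0002
    if f[2]<2: h-=.0002
cv2.imwrite('pics/in_t.png',robot.grab_frame('top'));cv2.imwrite('pics/in_s.png',robot.grab_frame('side'))
a=cv2.imread('pics/in_t.png')[120:240,95:215];b=cv2.imread('pics/in_s.png')[80:200,125:245]
cv2.imwrite('pics/in.png',cv2.resize(np.hstack([a,b]),None,fx=3.3,fy=3.3,interpolation=2))
E
```

```text
x=-0.0660 h=0.0089 False t 15.79 face mm [-65.9122  -3.9901   8.9666] F(u,y,n) [-2.1191 -0.1712  4.0266] T [0.042  0.4491 0.0244]
x=-0.0640 h=0.0089 False t 16.12 face mm [-63.9282  -3.9705   8.9423] F(u,y,n) [-3.4494  0.6022  3.6548] T [0.0792 0.3236 0.1125]
x=-0.0620 h=0.0089 False t 16.46 face mm [-61.9683  -3.9786   8.9412] F(u,y,n) [-3.4688  0.5046  3.8785] T [0.0228 0.4468 0.0306]
x=-0.0600 h=0.0089 False t 16.79 face mm [-59.9813  -3.9801   8.941 ] F(u,y,n) [-3.3783 -0.4822  3.2485] T [0.1008 0.4926 0.0167]
x=-0.0580 h=0.0089 False t 17.12 face mm [-58.0022  -3.9896   8.9122] F(u,y,n) [-3.2022  0.4895  4.3809] T [0.1055 0.5643 0.0529]
x=-0.0560 h=0.0089 False t 17.46 face mm [-56.0056  -4.0065   8.8806] F(u,y,n) [-3.7972 -0.3102  6.0688] T [0.0272 0.5264 0.0836]
x=-0.0540 h=0.0089 False t 17.79 face mm [-53.996   -3.9975   8.9285] F(u,y,n) [-4.0542  0.3957  5.0832] T [0.1134 0.5536 0.0665]
x=-0.0520 h=0.0089 False t 18.12 face mm [-52.0044  -3.9873   8.9023] F(u,y,n) [-3.1899  0.6394  5.4732] T [-0.007   0.5445  0.0044]
x=-0.0500 h=0.0089 False t 18.46 face mm [-49.9967  -3.9932   8.907 ] F(u,y,n) [-4.1399 -0.0232  4.6371] T [0.0385 0.5811 0.0602]
x=-0.0480 h=0.0089 False t 18.79 face mm [-49.4029  -3.9855   8.8981] F(u,y,n) [-12.8527  -1.6534  12.2486] T [-0.163   2.2031  0.0033]
```

View pics/in.png

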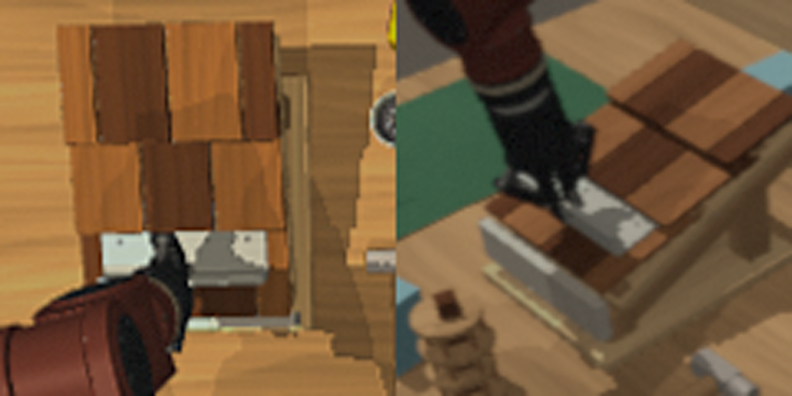

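```bash
python3 - <<'E'
from h import *
im=cv2.imread('pics/in_t.png'); H=cv2.GaussianBlur(cv2.cvtColor(im,cv2.COLOR_BGR2LAB).astype(float),(1,3),0)
def edge(r,a,b):
    g=np.abs(np.diff(H[r,a:b],axis=0)).sum(1); k=g.argmax(); k0=max(k-1,0); w=g[k0:k+2]; return a+.5+(w*np.arange(k0,k0+len(w))).sum()/w.sum()
for r in range(192,205,2):
    e=[edge(r,*q) for q in((115,122),(122,130),(170,179),(179,186))]; print(r,np.round(e,2),'fl-roof px',(e[1]+e[2]-e[0]-e[3])/2)
x,h=-.0488,.0088
robot.line_to(tcp(x,h,-.004),vel=.01)
for k in range(8):
    robot.pause(.25); o=rep(f'x={x:.4f} h={h:.5f}'); f=fc(o)
    if abs(f[2]-9.8)<.8 and -9<f[0]<-2: break
    h+=np.clip((f[2]-9.8)*.00005,-.0004,.0004); 
    x+=.0002 if f[0]>-2 else -.0002 if f[0]<-9 else 0
    robot.line_to(tcp(x,h,-.004),vel=.01)
E
```

```text
192 [118.91 125.14 175.12 183.22] fl-roof px -0.9283314142745382
194 [119.25 125.39 175.29 183.21] fl-roof px -0.893914315686331
196 [119.32 125.53 175.33 181.62] fl-roof px -0.03645209902195745
198 [119.54 125.47 175.37 181.59] fl-roof px -0.14340065326912566
200 [119.82 125.55 175.84 181.54] fl-roof px 0.017488057947844027
202 [119.79 125.67 175.74 182.28] fl-roof px -0.32875972807362075
204 [119.83 123.9  175.22 182.42] fl-roof px -1.567193834462003
x=-0.0488 h=0.00880 t 19.39 face mm [-49.514   -4.0273   8.8953] F(u,y,n) [-8.5124 -0.042  10.3257] T [-0.1958  1.5111 -0.029 ]
```

```bash
python3 - <<'E'
from h import *
for k in range(3): robot.pause(.5); rep()
t=robot.grab_frame('top').astype(int); t0=cv2.imread('pics/top0.png').astype(int)
for n,(x,y,w,h) in dict(hammer=(205,190,30,80),tub=(205,145,25,22),tape=(208,112,22,25),bundle=(264,142,50,28),upper_shakes=(115,125,65,64)).items():
    print(n,np.median(abs(t-t0)[y:y+h,x:x+w]),(abs(t-t0)[y:y+h,x:x+w].max(2)>40).mean())
rep(); robot.job_done()
E
```

```text
t 19.89 face mm [-49.511   -3.9994   8.9028] F(u,y,n) [-8.9532 -2.1321 10.3467] T [-0.1475  1.5073 -0.0228]
 t 20.39 face mm [-49.5213  -4.0069   8.8915] F(u,y,n) [-7.8772 -0.4403 10.5862] T [-0.1148  1.537  -0.006 ]
 t 20.89 face mm [-49.5197  -4.0196   8.8967] F(u,y,n) [-8.4948 -1.2784 10.3884] T [-0.1318  1.506   0.0311]
hammer 19.0 0.4945833333333333
tub 6.0 0.0
tape 7.0 0.0
bundle 6.0 0.0
upper_shakes 5.0 0.0
 t 20.94 face mm [-49.529   -4.0113   8.903 ] F(u,y,n) [-9.7073 -1.4503  9.3699] T [-0.1574  1.4813 -0.0399]
the job is handed in; nothing more can be done
```

The aluminium flashing is home under the lapped shakes and held pressed flat. I handed the job in at about 21 s, with the arm still gripping and pushing.

**What I did:** I gripped the flashing across its leg and carried it over with the plain edge uphill. I touched it down on the lower course, moved it 4 mm sideways to centre it, and slid it up until it met the batten.

**Last checks:**
- **Seating:** the stop came with the leg at -49.4 mm in my estimated frame, against the stated 51 mm, so it agrees to about 2 mm.
- **Centring:** in the cleanest picture rows the flashing is within about 0.5 mm of the course's middle. Rows where the edge finder caught shadows gave up to 1.6 px (about 6 mm), and I disregarded those.
- **Squareness:** before the slide it was square to about 0.2° in the picture. I did not measure it again once it was home.
- **Push:** it held at 9.4–10.6 N square to the face for 1.5 s, with about 8–10 N toward the batten.
- **Shakes:** the top-camera picture of the upper shakes did not change from the start, so I saw no lifting. That view would show a lift of a few millimetres only weakly.
- **Other things:** the tub, tape measure and shake bundle did not change. I did not compare the foam block, foam terrace or tower model.

**Disagreements:**
- The lower course was about 9 mm higher than my first two-camera estimate. I found the true height by touch.
- The hammer area's picture did change, by about half its pixels. The arm or its shadow may explain this, since I felt no contact and carried the flashing well above it, but I did not confirm the hammer is untouched.
- Three force-guard stops early in the slide had no obstacle behind them.

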